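Lock the tea-light caddy into its tremor dock

ROBOT

A 6-joint arm with a two-finger parallel gripper is mounted at the origin on the work surface. World frame = base frame: x ahead of the robot, y to its left, z up, the work surface at z = 0. Lengths are in m, angles in rad, forces in N, time in s.
With the tool pointing down it reaches from about 0.35 to 0.775 m from the base axis. Payload 7.3 kg.
Tool frame: the origin (TCP) lies between the finger pads; the fingertips stand 14 mm ahead of it and the grasp point (between the pads) lies 5 mm behind it; z points along the fingers, y is the line along which they close (so a half turn about z gives the same grasp; the last joint's range is limited). The gripper opens to 92 mm and grips with 3 to 60 N. Pads are 19 mm wide; open, the fingers measure 130 mm over their backs; the gripper's body (75 mm by 190 mm) begins 47 mm behind the grasp point.
Start: joints at [-1.303, 0.342, 1.524, -0, 1.275, -0.146], TCP at [0.211, -0.481, 0.241] pointing down, gripper open.
Joint ranges: [-2.53, 2.53], [-0.77, 2.02], [0.04, 2.7], [-1, 4.14], [0.28, 2.66], [-3.11, 3.11]. Speed limits (rad/s): [2.57, 2.57, 3.14, 3.14, 3.14, 3.14].

INTERFACE

Orientations are given as [roll, pitch, yaw] about the fixed x, y, z axes, in that order (R = Rz(yaw) Ry(pitch) Rx(roll)).
In Python, from cell import robot, eyes gives the robot as it stands. The module is installed in compiled form; this text tells all that it offers.
- The arm moves only by the shell command python3 -m handwheel 'ROWS' [FORCE]. ROWS is JSON, one flat list of numbers, 5 for each row, row after row: the shift along the world's x, y, z in mm, then the turn about the world's z in rad, then the opening, from 0 (shut) to 1 (fully open). In form: [x, y, z, spin, jaw, x, y, z, spin, jaw, ...]. A call has 1 to 8 rows; each row shifts and turns the commanded pose from where the row before left it; what a row does not reach is not made up. A row lasts 1/10 s, in which the tool goes at most 50 mm and 8.59 degrees, less where a joint would pass 70% of its speed; a pose out of reach is approached as far as the arm can. A call with a gripper value outside its range is refused whole. The fingers move at their own pace and stop on an object; FORCE is the grip in N (left out, the last holds). Time passes only in rows, so rows that do not move let the fingers close. It gives the time, the measured TCP pose, the force, the opening and the grip force at its end, in the units of the state.
- robot.observe(): the state, without advancing time (a new reading comes with each control period).
- eyes.read_camera(name): name is "scene" or "top" or "wrist"; returns (picture, depth): 420x560x3 uint8, blue, green, red; 420x560 float32, m along the optical axis (not along the pixel's ray), 0 where there is no reading.
- eyes.calibration(name): a dict with "fx", "fy", "cx", "cy" (pixels), "world_to_cam" (4x4, takes a point from world to camera coordinates). Camera axes: x right, y down, z forward; pixel columns grow to the right and rows downward; lengths in m; the calibration is good to about 2 mm. A picture is of the moment at which its call begins: read the wrist's pose just before it. calibration takes no time and is no camera call; for the wrist camera it gives the pose at the moment of the call.
- robot.hand_in(): hands the job in; it is judged then, once.
The state is a dict: "time": time; "qpos": joint angles; "qvel": joint speeds; "joint_efforts": joint torques, N m; "tool_pos": TCP position; "tool_rot": TCP orientation; "contact_force": force on the tool from outside, world axes, zero at the start; "torque": the same for the moment, N m; "opening": finger opening in m; "grip_force": force on a finger pad.
Only numpy, scipy, OpenCV 4.12 (cv2) and the standard library are available. Lean on these libraries where they do the work, as an engineer would, in place of code of your own. Each camera call takes 0.05 s, during which the arm holds its last target. There are 200 camera calls.

TASK

Set the white tea-light caddy down in the nest of the dock's sliding pallet, keeping it upright, then slide the pallet with the caddy away from you until the caddy is fully against the stop. Hold it pressed steadily there until the slow brass catch has come fully out into the caddy's slot, and a moment longer, then let go so that the caddy stays locked in the dock. Leave the jar, mug, holder, star and loose tea-light cups where they are.

Things in the scene. Friction and masses are not known exactly. Their poses are not given: they have to be found in the camera images.
- caddy: White plastic tea-light caddy, loose, 0.45 to 0.7 kg: open tray 120 mm long (its x), 90 mm wide (its y), walls 60 mm tall, 4 to 5 mm thick, four steel tea lights fixed inside. Each long wall has two slots, open at the top, 16 to 55 mm either side of the middle, bottom 14 mm up. The same turned half round. Origin: centre of its underside; z up.
- caddy_grip (a point): Centre of the caddy's coral carrying bar, 104 mm above its underside; axes as the caddy's. The bar lies across the middle: 90 mm long (y), 12 mm thick (x), 24 mm high, with free space beneath it down to the 60 mm walls, and on both sides.
- dock: Fixed dock: blue base plate 320 mm long (its x), 140 mm wide, 10 mm thick; origin at the centre of its underside, x along the slide, away from the robot, towards the stop; yaw within 0.2 rad of the world's. It carries pallet, stop and, on its +y side, the grey catch housing, 74 mm tall, x 78 to 132 mm, y 70 to 106 mm (the catch's red tail to 115, to 131 mm when pushed in).
- stop_face (a point): Midpoint between the two black rubber faces of the grey stop at the dock's far end (74 mm tall), at the height of the pallet floor, 20 mm above the table; axes as the dock's. With the caddy fully home its origin lies 60 mm before this point (x = -60 mm).
- bumper_tip (a point): Tip of the red sprung bumper, 20 mm across, in the middle of the stop, 55 mm above the table. At rest it stands 12 mm out of the stop face. It pushes the caddy back towards the robot: 2.5 N on touching, 5.5 N with the caddy on the stop. Axes as the dock's.
- nest (a point): Centre of the aluminium pallet's floor, 20 mm above the table, where the caddy's origin belongs; axes as the dock's: the caddy's long side lies along x, either way round. The nest has straight lips 8 mm tall with 3 mm of play each side and flared tops to 16 mm above the floor.
- pull (a point): Middle of the top edge of the pallet's coral pull tab at the robot's end: an upright plate 10 mm thick (x), 60 mm wide (y), top 72 mm above the table, 114 mm before the nest's centre, free on both sides down to 20 mm above the table; about 49 mm lie between tab and loaded caddy. Axes as the dock's.
- pallet (a joint): Slide of the pallet along the dock's x, m: 0 nearest the robot, grows towards the stop; friction about 1 N, it stays where it is left. Starts between 0 and 0.03. Pushed by its tab with the caddy home against the stop it reads about 0.093; its own end of travel is 0.1.
- catch_tip (a point): Tip of the smooth brass catch, 48 mm above the table (the catch is 14 mm high); at rest, 9 mm inside the line of the caddy's +y wall. Bevelled towards the robot, so that the arriving caddy pushes it in (some 3 to 12 N, more the faster the push); square towards the stop, to lock in the leading slot of the caddy. Axes as the dock's.
- catch (a joint): Travel of the slow sprung catch, m: 0 fully out (its rest), up to 0.016 pushed in. Heavily damped: with the caddy within 4 mm of the stop it takes about 1 to 2 s to creep out (below 0.002) into the slot. Then the caddy, let go, is pushed back some 5 mm by the bumper and rests locked on the catch; let go too early, it may be pushed away unlocked.
- jar: A frosted pale-green glass jar with a steel screw lid, 84 mm across, 110 mm tall; loose, a bystander to be left alone. Origin: centre of its underside.
- star: A yellow star-shaped balloon weight, about 85 mm across, 42 mm tall; loose, a bystander to be left alone. Origin: centre of its underside.
- holder: A coral silicone cup holder, 90 mm across, 60 mm tall; loose, a bystander to be left alone. Origin: centre of its underside.
- mug: A blue mug, 80 mm across, 90 mm tall; loose, a bystander to be left alone. Origin: centre of its underside.
- teacup0: An empty stainless steel tea-light cup, 40 mm across, 17 mm tall; loose, a bystander to be left alone. Origin: centre of its underside.
- teacup1: A second empty stainless steel tea-light cup, 40 mm across, 17 mm tall; loose, a bystander to be left alone. Origin: centre of its underside.
Things that resemble listed ones, but are neither listed nor needed, are in the scene too. Leave any pink look-alike of the caddy alone.

How it is judged:
By the outcome, as a careful person would: the job done as asked, in the order asked, and still so for the second after the job is handed in, with the robot touching nothing.
It also fails if it takes over 54 s, if anything falls off the work surface, if the arm or the gripper's body presses on something with over 40 N, if the wrist force passes 120 N, or if a joint passes its speed limit or range.

## Working session

There is one attempt and no reset: what is moved stays moved. The work goes in short steps, Python scripts to look and compute and a shell command to move; the robot and the scene stay as the last step left them, time stands still between calls to the robot, and variables do not carry over. Pictures are saved under pics/ and viewed, at most 10 in all, crops included, and the job is handed in when it is done.

```bash
mkdir -p pics; cat > h.py <<'E'
import numpy as np, cv2
from cell import robot, eyes
def grab(n):
    im,d=eyes.read_camera(n); c=eyes.calibration(n); np.savez('pics/'+n+'.npz',im=im,d=d,T=c['world_to_cam'],k=[c['fx'],c['fy'],c['cx'],c['cy']])
    return im,d
def cloud(n):
    z=np.load('pics/'+n+'.npz'); d=z['d']; fx,fy,cx,cy=z['k']
    v,u=np.mgrid[:d.shape[0],:d.shape[1]]
    P=np.stack([(u-cx)*d/fx,(v-cy)*d/fy,d,np.ones_like(d)],-1)@np.linalg.inv(z['T']).T
    P=P[...,:3]; P[d==0]=np.nan
    return z['im'],P
E
python3 - <<'E'
from h import *
for n in('scene','top'):
    im,d=grab(n); cv2.imwrite(f'pics/{n}1.png',im)
print(robot.observe())
E
```

```text
{'time': 0.1, 'qpos': array([-1.30301502e+00,  3.42653577e-01,  1.52492435e+00,  8.06745414e-06,
        1.27539773e+00, -1.46023229e-01]), 'qvel': array([-0.00190416, -0.00015481, -0.00220124, -0.00109942,  0.00096771,
       -0.00060786]), 'joint_efforts': array([ 1.81714935e-03, -4.32004309e+01, -2.44695139e+01,  7.18577486e-02,
        5.26123925e-02, -4.90028515e-05]), 'tool_pos': array([ 0.21101945, -0.4803479 ,  0.24011318]), 'tool_rot': array([-3.14022549e+00, -2.08866531e-04,  4.13802040e-01]), 'contact_force': array([ 0.2019483 , -0.43565022,  0.44596987]), 'torque': array([-0.03300226, -0.01729094,  0.02098482]), 'grip_force': 0.0, 'opening': 0.09205792075611519}
```

View pics/top1.png

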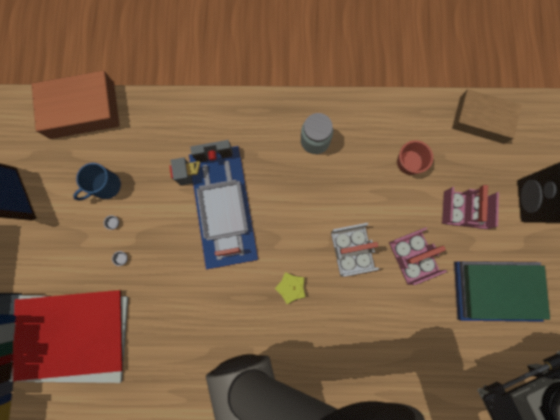

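View pics/scene1.png

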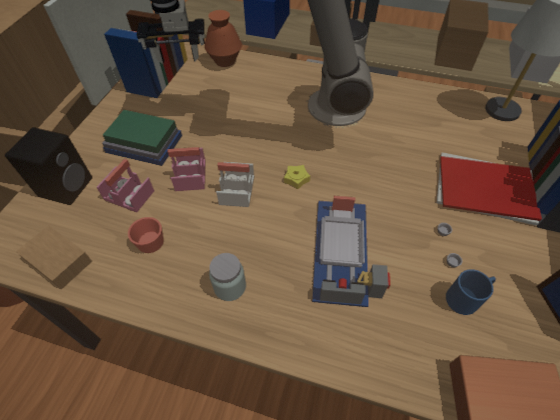

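Top view: the white caddy is at about (355,250), a pink look-alike at (417,257), the dock at about (225,207) with its stop at the top (211,153), and the catch on the left (185,170). The scene view agrees.

```bash
cat > m.py <<'E'
from h import *
def rect(p,name):
    p=p.astype(np.float32); (c,s,a)=cv2.minAreaRect(p[:,:2]*1000); print(name,len(p),'c',np.round(c,1),'s',np.round(s,1),'a',round(a,2),'z',np.round(np.percentile(p[:,2]*1000,[2,50,98]),1))
for n in('top','scene'):
    im,P=cloud(n); hsv=cv2.cvtColor(im,cv2.COLOR_BGR2HSV); H,S,V=[hsv[...,i].astype(int) for i in range(3)]
    x,y,z=[P[...,i] for i in range(3)]
    red=((H<10)|(H>172))&(S>110)
    if n=='top': print('px',[np.round(P[r,c],3) for r,c in((250,355),(207,225),(153,211),(253,228),(170,185))])
    cr=(x>.35)&(x<.65)&(y<-.0)&(y>-.22)
    c0=P[247,360] if n=='top' else c0
    near=np.hypot(x-c0[0],y-c0[1])<.09
    rect(P[near&red&(z>.085)&(z<.13)],n+' bar'); rect(P[near&(z>.05)&(z<.066)&(S<60)],n+' rim')
    d0=P[207,225] if n=='top' else d0
    nd=(np.hypot(x-d0[0],y-d0[1])<.22)
    rect(P[nd&(H>100)&(H<125)&(S>120)&(z>.004)&(z<.016)],n+' base')
    m=nd&(z>.066)&(z<.08)&~red&(S<90); rect(P[m],n+' greytops')
    m=nd&red&(z>.06)&(z<.08)&(x<d0[0]); rect(P[m],n+' tabtop')
    m=nd&red&(z>.035)&(z<.075)&(x>d0[0]); q=P[m]; print(n,'reds far',np.round(np.c_[q.min(0),q.mean(0),q.max(0)],3).tolist())
    rect(P[nd&(z>.017)&(z<.024)&(S<60)],n+' pallet')
    rect(P[nd&(z>.03)&(z<.04)&(S<60)&(abs(x-d0[0])<.09)],n+' lips')
E
python3 m.py
```

```text
px [array([nan, nan, nan]), array([0.592, 0.13 , 0.019]), array([0.727, 0.165, 0.066]), array([0.468, 0.113, 0.052]), array([0.679, 0.229, 0.074])]
top bar 137 c [ 479.8 -207.3] s [10.9 88.2] a 13.61 z [111.7 115.6 118.9]
top rim 204 c [ 481.3 -207.2] s [120.2  90.1] a 11.56 z [52.3 59.4 63.5]
top base 1270 c [596.  138.3] s [309.2 132.5] a 10.65 z [ 5.7  9.9 14.2]
top greytops 670 c [605.6 172.3] s [290.8 156.3] a 10.02 z [67.8 73.4 77.3]
top tabtop 27 c [469.  111.2] s [ 4.1 50.6] a 14.32 z [61.4 70.6 73.5]
top reds far [[0.662, 0.711, 0.745], [0.155, 0.193, 0.275], [0.035, 0.061, 0.074]]
top pallet 1728 c [600.2 164.5] s [286.5 150.9] a 11.79 z [17.2 19.9 23.4]
top lips 521 c [595.4 161.4] s [176.1 156.6] a 11.09 z [30.3 34.3 39. ]
scene bar 222 c [ 483.9 -206.3] s [14.9 87.2] a 8.85 z [ 92.3 108.8 117.3]
scene rim 187 c [ 481.5 -206.7] s [124.3  91. ] a 12.72 z [50.2 57.7 63.3]
scene base 32 c [695.4 211.9] s [103.  70.] a 38.02 z [ 7.7 10.3 12.9]
scene greytops 730 c [719.2 198.8] s [ 65.7 174.1] a 34.3 z [67.6 73.7 77.1]
scene tabtop 99 c [472.9 116.5] s [12.4 56.1] a 12.28 z [61.  70.2 74.4]
scene reds far [[0.663, 0.714, 0.736], [0.156, 0.197, 0.276], [0.043, 0.061, 0.075]]
scene pallet 1488 c [611.1 163.6] s [283.9 149.3] a 14.89 z [17.2 19.9 23.3]
scene lips 427 c [583.1 139.1] s [146.8 115.7] a 10.94 z [30.2 34.3 38.4]
```

```bash
python3 -m handwheel '[30,30,-5,0.14,1, 30,30,-5,0.14,1, 30,30,-5,0.14,1, 30,30,-5,0.14,1, 30,30,-5,0.14,1, 30,30,-5,0.14,1, 30,30,-5,0.14,1, 30,30,-5,0.14,1]' 25
```

```text
time: 0.9
tool_pos: [0.452, -0.2392, 0.2003]
tool_rot: [-3.141, -0.0, 1.54]
contact_force: [0.4, -0.7, 0.6]
opening: 0.092
grip_force: 0.0
```

```bash
python3 -m handwheel '[15,17,0,0.12,1, 15,17,0,0.13,1, 0,0,0,0,1, 0,0,0,0,1]'; cat > w.py <<'E'
from h import *
import sys
im,d=grab('wrist'); cv2.imwrite(f'pics/{sys.argv[1]}.png',im); s=robot.observe(); print(s['time'],s['tool_pos'],s['tool_rot'])
E
python3 w.py w1; python3 - <<'E'
from h import *
from m import rect
im,P=cloud('wrist'); hsv=cv2.cvtColor(im,cv2.COLOR_BGR2HSV); H,S=hsv[...,0],hsv[...,1]
x,y,z=[P[...,i] for i in range(3)]; near=np.hypot(x-.481,y+.207)<.09
red=((H<10)|(H>172))&(S>110)
rect(P[near&red&(z>.105)&(z<.125)],'bar'); rect(P[near&(z>.05)&(z<.066)&(S<60)],'rim')
E
```

```text
time: 1.3
tool_pos: [0.4809, -0.2065, 0.2003]
tool_rot: [-3.141, -0.0, 1.783]
contact_force: [0.2, -0.1, -0.4]
opening: 0.0917
grip_force: 0.0
1.35 [ 0.48065002 -0.20700869  0.20046904] [-3.14091477e+00 -1.70626561e-04  1.78180799e+00]
px [array([nan, nan, nan]), array([0.592, 0.13 , 0.019]), array([0.727, 0.165, 0.066]), array([0.468, 0.113, 0.052]), array([0.679, 0.229, 0.074])]
top bar 137 c [ 479.8 -207.3] s [10.9 88.2] a 13.61 z [111.7 115.6 118.9]
top rim 204 c [ 481.3 -207.2] s [120.2  90.1] a 11.56 z [52.3 59.4 63.5]
top base 1270 c [596.  138.3] s [309.2 132.5] a 10.65 z [ 5.7  9.9 14.2]
top greytops 670 c [605.6 172.3] s [290.8 156.3] a 10.02 z [67.8 73.4 77.3]
top tabtop 27 c [469.  111.2] s [ 4.1 50.6] a 14.32 z [61.4 70.6 73.5]
top reds far [[0.662, 0.711, 0.745], [0.155, 0.193, 0.275], [0.035, 0.061, 0.074]]
top pallet 1728 c [600.2 164.5] s [286.5 150.9] a 11.79 z [17.2 19.9 23.4]
top lips 521 c [595.4 161.4] s [176.1 156.6] a 11.09 z [30.3 34.3 39. ]
scene bar 222 c [ 483.9 -206.3] s [14.9 87.2] a 8.85 z [ 92.3 108.8 117.3]
scene rim 187 c [ 481.5 -206.7] s [124.3  91. ] a 12.72 z [50.2 57.7 63.3]
scene base 32 c [695.4 211.9] s [103.  70.] a 38.02 z [ 7.7 10.3 12.9]
scene greytops 730 c [719.2 198.8] s [ 65.7 174.1] a 34.3 z [67.6 73.7 77.1]
scene tabtop 99 c [472.9 116.5] s [12.4 56.1] a 12.28 z [61.  70.2 74.4]
scene reds far [[0.663, 0.714, 0.736], [0.156, 0.197, 0.276], [0.043, 0.061, 0.075]]
scene pallet 1488 c [611.1 163.6] s [283.9 149.3] a 14.89 z [17.2 19.9 23.3]
scene lips 427 c [583.1 139.1] s [146.8 115.7] a 10.94 z [30.2 34.3 38.4]
bar 1964 c [ 480.9 -207.7] s [11.2 89.4] a 11.83 z [113.3 115.1 116.5]
rim 1912 c [ 480.9 -208.2] s [120.4  90.4] a 11.66 z [50.9 58.9 60.6]
```

View pics/w1.png

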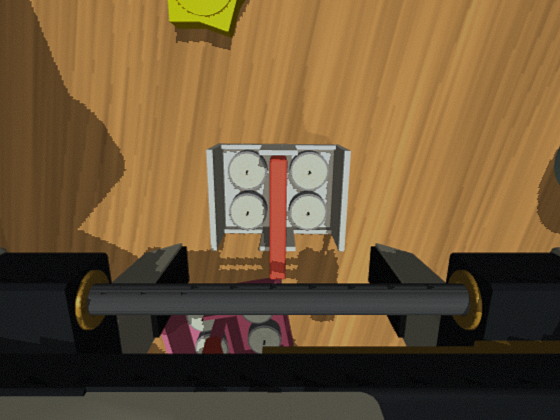

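The bar is centred between the fingers (column 278, rows 155–278); the pink look-alike lies clear at the lower left. I'll go down and grip.

```bash
python3 -m handwheel '[0,0,-30,-0.006,1, 0,-1,-30,0,1, 0,0,-25,0,1, 0,0,-16,0,1, 0,0,0,0,0, 0,0,0,0,0, 0,0,0,0,0, 0,0,0,0,0]' 35; python3 -m handwheel '[0,0,0,0,0, 0,0,0,0,0, 0,0,0,0,0]'
```

```text
time: 2.15
tool_pos: [0.4815, -0.2082, 0.1009]
tool_rot: [3.14, 0.001, 1.777]
contact_force: [0.1, 0.3, -0.7]
opening: 0.0649
grip_force: 0.0
time: 2.45
tool_pos: [0.4812, -0.2077, 0.1]
tool_rot: [3.141, 0.0, 1.778]
contact_force: [0.3, 0.5, -0.4]
opening: 0.0406
grip_force: 0.0
```

```bash
python3 - <<'E'
# dock pose from top + scene clouds
from h import *
im,P=cloud('top'); hsv=cv2.cvtColor(im,cv2.COLOR_BGR2HSV); H,S,V=[hsv[...,i].astype(int) for i in range(3)]
x,y,z=[P[...,i] for i in range(3)]
m=((H>100)&(H<125)&(S>120)&(z>.003)&(z<.018)&(np.hypot(x-.6,y-.138)<.2)).astype(np.uint8)
m=cv2.morphologyEx(m,cv2.MORPH_CLOSE,np.ones((3,3)))
# fit: long edges by rows
L=[];R=[]
for r in range(185,262):
    c=np.where(m[r])[0]
    if len(c)>8: L.append(P[r,c[0]]);R.append(P[r,c[-1]])
for n,e in(('L',L),('R',R)):
    e=np.array(e); e=e[np.isfinite(e).all(1)]
    v=cv2.fitLine(e[:,:2].astype(np.float32)*1000,cv2.DIST_HUBER,0,.01,.01).ravel(); v=v if v[0]>0 else v*[-1,-1,1,1]; print(n,len(e),'yaw',np.arctan2(v[1],v[0]),'pt',v[2:])
E
```

```text
L 27 yaw -1.2001246 pt [491.10947 144.45392]
R 27 yaw 0.15937833 pt [487.9706   52.16916]
```

```bash
python3 -m handwheel '[0,0,0,0,0, 0,0,0,0,0, 0,0,0,0,0, 0,0,0,0,0, 0,0,0,0,0]'; python3 -m handwheel '[0,0,5,0,0, 0,0,10,0,0, 0,0,25,0,0, 0,0,30,0,0, 0,0,30,0,0, 0,0,20,0,0, 0,0,0,0,0]'
```

```text
time: 2.95
tool_pos: [0.4808, -0.2076, 0.0995]
tool_rot: [-3.141, -0.0, 1.778]
contact_force: [-1.4, 0.2, -0.5]
opening: 0.0119
grip_force: 35.0
time: 3.65
tool_pos: [0.4825, -0.2084, 0.2231]
tool_rot: [3.137, 0.005, 1.778]
contact_force: [0.6, -0.1, -5.0]
opening: 0.0119
grip_force: 35.0
```

```bash
python3 -m handwheel '[10,25,10,0,0, 15,35,15,0,0, 20,40,15,0,0, 20,35,0,0,0, 10,20,0,-0.01,0, 5,10,0,-0.01,0, 0,0,0,0,0, 0,0,0,0,0]'; python3 w.py w2
```

```text
time: 4.45
tool_pos: [0.5605, -0.0436, 0.2589]
tool_rot: [-3.14, 0.0, 1.758]
contact_force: [-0.4, -1.0, -5.9]
opening: 0.0116
grip_force: 35.0
4.5 [ 0.56049055 -0.04389402  0.25919698] [-3.14026314e+00  1.84492476e-04  1.75686264e+00]
```

View pics/w2.png

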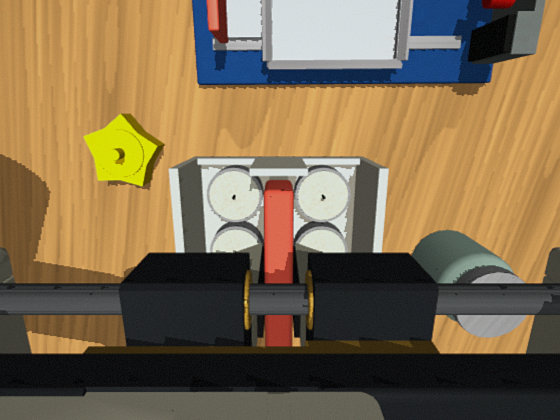

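The caddy hangs upright in the grip. The dock's near edge is along row 83, with the nest lips at columns 265–405 and the tab at (217,20). I'll rise for a fuller view.

```bash
python3 -m handwheel '[0,0,30,0,0, 0,5,40,0,0, 0,10,40,0,0, 0,10,30,0,0, 0,5,10,0,0, 0,0,0,0,0, 0,0,0,0,0]'; python3 w.py w3
```

```text
time: 5.2
tool_pos: [0.5606, -0.0135, 0.4077]
tool_rot: [-3.138, -0.001, 1.757]
contact_force: [-0.1, -0.8, -6.4]
opening: 0.0117
grip_force: 35.0
5.25 [ 0.56059161 -0.01342337  0.40731657] [-3.13752560e+00 -1.07494193e-03  1.75694021e+00]
```

View pics/w3.png

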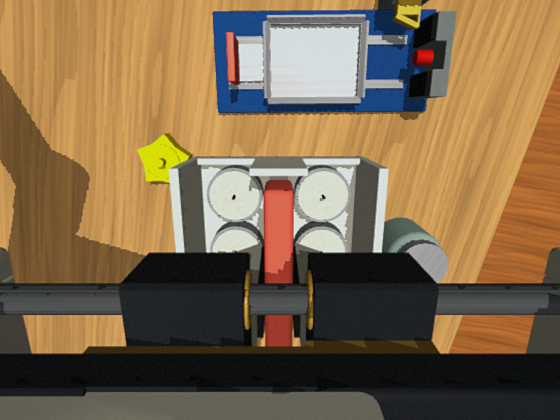

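The whole dock shows: the tab at (232,58), the nest frame at columns 264–367, rows 15–103, the bumper at (424,57) and the catch at (407,13). Next I'll measure.

```bash
sed -i 's/^for n in/def run():\n  pass\nfor n in ()and/' m.py; cat > dk.py <<'E'
from h import *
from m import rect
im,P=cloud('wrist'); hsv=cv2.cvtColor(im,cv2.COLOR_BGR2HSV); H,S,V=[hsv[...,i].astype(int) for i in range(3)]
x,y,z=[P[...,i] for i in range(3)]
red=((H<10)|(H>172))&(S>110)
D=(np.mgrid[:420,:560][0]<125)
blue=D&(H>100)&(H<125)&(S>120)&(z>.004)&(z<.016); rect(P[blue],'base')
def line(e,n):
    e=e[np.isfinite(e).all(1)]; v=cv2.fitLine(e[:,:2].astype(np.float32)*1000,cv2.DIST_HUBER,0,.01,.01).ravel(); print(n,len(e),'yaw',np.arctan2(v[1],v[0]),v[2:])
cols=range(240,400); line(np.array([P[np.where(blue[:,c])[0].max(),c] for c in cols]),'near edge')
line(np.array([P[np.where(blue[:,c])[0].min(),c] for c in range(240,380)]),'far edge')
rect(P[D&red&(z>.066)&(z<.078)&(x<.55)],'tabtop')
fr=D&(S<60)&(z>.0315)&(z<.042)&(np.mgrid[:420,:560][1]<372)&(np.mgrid[:420,:560][1]>255); rect(P[fr],'liptops')
fl=D&(S<60)&(z>.015)&(z<.025)&(np.mgrid[:420,:560][1]<362)&(np.mgrid[:420,:560][1]>268); rect(P[fl],'floor')
q=P[D&red&(x>.65)&(z>.035)&(z<.07)]; print('bumper',np.round(np.c_[q.min(0),np.median(q,0),q.max(0)]*1000,1).tolist())
g=P[D&(z>.068)&(z<.08)&(S<70)&(x>.6)]; rect(g,'grey')
# caddy bar in hand
rect(P[~D&red&(abs(x-.56)<.05)&(z>.40)&(z<.43)],'bar')
w=P[~D&(S<60)&(z>.352)&(z<.375)]; rect(w,'rim')
E
python3 dk.py
```

```text
base 7928 c [596.8 140.4] s [317.7 138.8] a 11.05 z [ 6.5  8.6 10.7]
near edge 160 yaw 0.18613185 [589.00195  69.05577]
far edge 140 yaw 0.18884979 [579.7178  206.53806]
tabtop 392 c [471.8 115.9] s [10.3 58.9] a 11.06 z [67.1 70.5 72.3]
liptops 1540 c [583.4 138.2] s [145.8 115.2] a 11.36 z [31.6 33.9 36.3]
floor 6374 c [583.9 138.8] s [128.4  96.7] a 10.64 z [16.6 18.7 21.4]
bumper [[711.5, 721.6, 745.2], [118.3, 164.6, 211.6], [36.0, 60.9, 65.7]]
grey 1451 c [738.4 168.3] s [ 28.6 101.7] a 11.14 z [68.9 72.1 74.1]
bar 3857 c [559.4  -3.6] s [15.2 70.9] a 10.34 z [407.3 422.5 424. ]
rim 3457 c [558.    3.4] s [120.5  55.5] a 10.78 z [352.8 365.9 368.1]
```

```bash
python3 -m handwheel '[3,20,-20,0.002,0, 5,35,-40,0,0, 6,40,-45,0,0, 5,32,-45,0,0, 3,20,-40,0,0, 1,5,-30,0,0, 0,0,-15,0,0, 0,0,0,0,0]'; python3 -m handwheel '[0,0,0,0,0, 0,0,0,0,0]'
```

```text
time: 6.05
tool_pos: [0.5797, 0.1266, 0.1847]
tool_rot: [-3.132, -0.001, 1.76]
contact_force: [-0.5, 0.1, -5.7]
opening: 0.0119
grip_force: 35.0
time: 6.25
tool_pos: [0.5829, 0.1266, 0.1905]
tool_rot: [3.14, 0.0, 1.759]
contact_force: [0.9, -0.4, -5.3]
opening: 0.0114
grip_force: 35.0
```

```bash
python3 -m handwheel '[0.5,6,-10,0,0, 0.5,5.5,-15,0,0, 0,0,-15,0,0, 0,0,0,0,0, 0,0,0,0,0, 0,0,0,0,0]'; python3 w.py w4
```

```text
time: 6.85
tool_pos: [0.584, 0.1386, 0.1506]
tool_rot: [3.139, 0.0, 1.76]
contact_force: [-0.2, -0.2, -6.1]
opening: 0.012
grip_force: 35.0
6.9 [0.58391595 0.1385289  0.1506223 ] [3.13937335e+00 1.99607766e-04 1.75963991e+00]
```

View pics/w4.png

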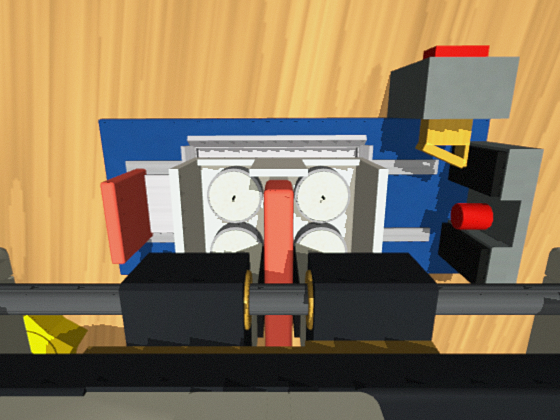

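The caddy (columns 170–388) sits squarely above the nest frame (columns 182–372). I'll lower it gently.

```bash
python3 -m handwheel '[0,0,-8,0,0, 0,0,-8,0,0, 0,0,-6,0,0, 0,0,-4,0,0, 0,0,-2,0,0, 0,0,-1.5,0,0, 0,0,0,0,0, 0,0,0,0,0]'; python3 -m handwheel '[0,0,-1,0,0, 0,0,0,0,0, 0,0,0,0,0]'
```

```text
time: 7.7
tool_pos: [0.5836, 0.1385, 0.1204]
tool_rot: [3.14, 0.0, 1.76]
contact_force: [0.5, -0.2, -2.8]
opening: 0.0122
grip_force: 35.0
time: 8.0
tool_pos: [0.5841, 0.1383, 0.1202]
tool_rot: [3.139, 0.001, 1.76]
contact_force: [-0.5, -2.6, 5.8]
opening: 0.0119
grip_force: 35.0
```

```bash
python3 -m handwheel '[0,0,0,0,0.5, 0,0,0,0,0.5, 0,0,0,0,0.5, 0,0,0,0,0.5, 0,0,10,0,0.5, 0,0,25,0,0.5, 0,0,35,0,0.5, 0,0,40,0,0.5]'; python3 -m handwheel '[0,-20,40,0,0.5, 0,-20,30,0,0.5, 0,0,0,0,0.5, 0,0,0,0,0.5]';python3 w.py w5
```

```text
time: 8.8
tool_pos: [0.5827, 0.1385, 0.23]
tool_rot: [-3.14, -0.0, 1.76]
contact_force: [-0.2, 0.2, 0.1]
opening: 0.0461
grip_force: 0.0
time: 9.2
tool_pos: [0.5833, 0.0983, 0.2999]
tool_rot: [3.14, -0.0, 1.759]
contact_force: [0.8, 0.5, -1.1]
opening: 0.0458
grip_force: 0.0
9.25 [0.58283518 0.09868377 0.29856636] [-3.14079111e+00 -4.71639562e-04  1.75957184e+00]
```

```bash
cat > c.py <<'E'
from h import *
from m import rect
im,P=cloud('wrist'); hsv=cv2.cvtColor(im,cv2.COLOR_BGR2HSV); H,S=hsv[...,0],hsv[...,1]
x,y,z=[P[...,i] for i in range(3)]; near=np.hypot(x-.584,y-.138)<.085
red=((H<10)|(H>172))&(S>110)
rect(P[near&red&(z>.12)&(z<.145)],'bar'); rect(P[near&(z>.07)&(z<.088)&(S<60)],'rim')
rect(P[red&(z>.066)&(z<.078)&(x<.55)&(np.hypot(x-.472,y-.116)<.06)],'tabtop')
E
python3 c.py
```

```text
bar 1287 c [584.2 137.5] s [11.5 89. ] a 10.94 z [131.7 133.6 135.2]
rim 1134 c [584.  136.9] s [120.2  89.5] a 10.82 z [70.8 77.6 79.2]
tabtop 538 c [472.3 116.6] s [10.6 59.3] a 11.8 z [66.7 69.9 71.6]
```

View pics/w5.png

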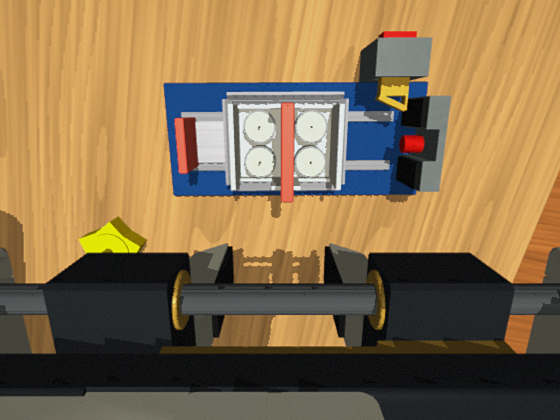

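The caddy is seated level in the nest (rim about 80 mm, yaw 0.19 rad). The tab is at (472,116.5).

```bash
python3 -m handwheel '[-20,4,-10,0,0.4, -35,6,-20,0,0.4, -35,5,-30,0,0.4, -21,3,-40,0,0.4, 0,0,-40,0,0.4, 0,0,-30,0,0.4, 0,0,0,0,0.4, 0,0,0,0,0.4]' 30
```

```text
time: 10.05
tool_pos: [0.4719, 0.1169, 0.1287]
tool_rot: [-3.14, -0.0, 1.76]
contact_force: [-0.5, 0.8, 0.4]
opening: 0.0368
grip_force: 0.0
```

```bash
python3 -m handwheel '[0,0,-25,0,0.4, 0,0,-25,0,0.4, 0,0,-15,0,0.4, 0,0,-8,0,0.4, 0,0,0,0,0.4, 0,0,0,0,0, 0,0,0,0,0, 0,0,0,0,0]'; python3 -m handwheel '[0,0,0,0,0, 0,0,0,0,0, 0,0,0,0,0, 0,0,0,0,0]'
```

```text
time: 10.85
tool_pos: [0.4728, 0.1166, 0.0569]
tool_rot: [3.14, 0.0, 1.76]
contact_force: [0.5, -0.5, 0.1]
opening: 0.0176
grip_force: 0.0
time: 11.25
tool_pos: [0.4726, 0.1165, 0.0565]
tool_rot: [3.141, 0.0, 1.76]
contact_force: [-0.6, 0.8, 5.6]
opening: 0.01
grip_force: 30.0
```

```bash
python3 -m handwheel '[4.9,0.93,0,0,0, 8.85,1.68,0,0,0, 8.85,1.68,0,0,0, 8.85,1.68,0,0,0, 5.9,1.12,0,0,0, 4.9,0.93,0,0,0, 2.95,0.56,0,0,0, 0,0,0,0,0]'
```

```text
time: 12.05
tool_pos: [0.5183, 0.1254, 0.0565]
tool_rot: [3.14, -0.0, 1.76]
contact_force: [0.2, 2.0, 4.6]
opening: 0.0096
grip_force: 30.0
```

```bash
python3 -m handwheel '[2.95,0.56,0,0,0, 2.95,0.56,0,0,0, 2.95,0.56,0,0,0, 2.95,0.56,0,0,0, 1.96,0.37,0,0,0, 1.96,0.37,0,0,0, 1.96,0.37,0,0,0, 1.96,0.37,0,0,0]';python3 -m handwheel '[1.96,0.37,0,0,0, 1.96,0.37,0,0,0, 1.96,0.37,0,0,0, 1.96,0.37,0,0,0]'
```

```text
time: 12.85
tool_pos: [0.5359, 0.1289, 0.0565]
tool_rot: [-3.139, -0.0, 1.76]
contact_force: [-7.3, 0.7, 9.4]
opening: 0.0093
grip_force: 30.0
time: 13.25
tool_pos: [0.5436, 0.1304, 0.0565]
tool_rot: [-3.139, -0.0, 1.76]
contact_force: [-2.7, 1.4, 7.3]
opening: 0.0099
grip_force: 30.0
```

```bash
python3 -m handwheel '[1.5,0.28,0,0,0, 1.5,0.28,0,0,0, 1.5,0.28,0,0,0, 1.5,0.28,0,0,0, 0,0,0,0,0]';python3 -m handwheel '[1,0.19,0,0,0, 1,0.19,0,0,0, 1,0.19,0,0,0, 0,0,0,0,0]'; python3 -m handwheel '[1,0.19,0,0,0, 1,0.19,0,0,0, 0,0,0,0,0]'
```

```text
time: 13.75
tool_pos: [0.5502, 0.1317, 0.0565]
tool_rot: [-3.14, -0.0, 1.76]
contact_force: [-5.7, 0.5, 8.2]
opening: 0.01
grip_force: 30.0
time: 14.15
tool_pos: [0.553, 0.1322, 0.0565]
tool_rot: [-3.14, -0.0, 1.76]
contact_force: [-5.0, 0.7, 8.9]
opening: 0.0097
grip_force: 30.0
time: 14.45
tool_pos: [0.555, 0.1326, 0.0565]
tool_rot: [-3.14, -0.0, 1.76]
contact_force: [-5.0, 0.5, 8.8]
opening: 0.0101
grip_force: 30.0
```

```bash
python3 -m handwheel '[1,0.19,0,0,0, 1,0.19,0,0,0, 0,0,0,0,0]';python3 -m handwheel '[0.7,0.13,0,0,0, 0.7,0.13,0,0,0, 0,0,0,0,0]'
```

```text
time: 14.75
tool_pos: [0.5568, 0.133, 0.0565]
tool_rot: [-3.14, -0.0, 1.76]
contact_force: [-6.0, -0.9, 9.0]
opening: 0.0101
grip_force: 30.0
time: 15.05
tool_pos: [0.5569, 0.133, 0.0565]
tool_rot: [-3.136, -0.0, 1.76]
contact_force: [-11.4, -1.2, 12.6]
opening: 0.0099
grip_force: 30.0
```

```bash
python3 -m handwheel '[0.8,0.15,0,0,0, 0,0,0,0,0, 0,0,0,0,0, 0,0,0,0,0, 0,0,0,0,0, 0,0,0,0,0, 0,0,0,0,0, 0,0,0,0,0]'; python3 -m handwheel '[0,0,0,0,0, 0,0,0,0,0, 0,0,0,0,0, 0,0,0,0,0, 0,0,0,0,0, 0,0,0,0,0, 0,0,0,0,0, 0,0,0,0,0]'; python3 -m handwheel '[0,0,0,0,0, 0,0,0,0,0, 0,0,0,0,0, 0,0,0,0,0, 0,0,0,0,0, 0,0,0,0,0, 0,0,0,0,0, 0,0,0,0,0]'; python3 - <<'E'
from h import *
for n in('scene','top','wrist'): grab(n)
im,P=cloud('wrist'); s=cloud('scene')[0]
a=cv2.resize(s[190:320,300:420],None,fx=4,fy=4,interpolation=cv2.INTER_CUBIC)
b=cv2.resize(im,(400,300))
o=np.zeros((520,800,3),np.uint8); o[:,:480]=a; o[:240,480:]=cv2.resize(im,(320,240))
t=cloud('top')[0][130:270,165:265]; o[240:,480:680]=cv2.resize(t,(200,280))
cv2.imwrite('pics/c6.png',o)
E
```

```text
time: 15.85
tool_pos: [0.5568, 0.133, 0.0565]
tool_rot: [-3.135, -0.0, 1.76]
contact_force: [-13.6, -2.1, 14.7]
opening: 0.01
grip_force: 30.1
time: 16.65
tool_pos: [0.5569, 0.133, 0.0565]
tool_rot: [-3.135, -0.0, 1.76]
contact_force: [-14.2, -1.0, 14.8]
opening: 0.0094
grip_force: 30.1
time: 17.45
tool_pos: [0.5569, 0.133, 0.0565]
tool_rot: [-3.135, -0.0, 1.76]
contact_force: [-12.8, -0.7, 15.4]
opening: 0.0098
grip_force: 30.1
```

View pics/c6.png

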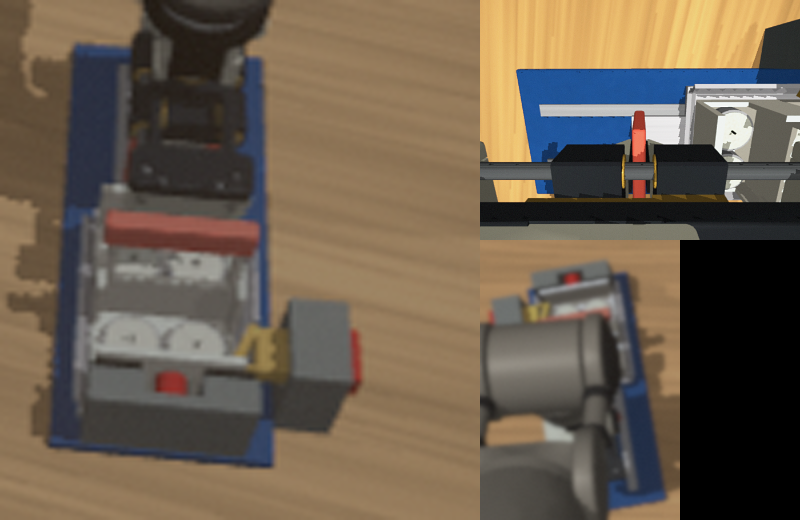

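The caddy's end wall lies flush on the stop (row 360). The brass catch reaches through the leading slot (240–285, 350). I'll hold a little longer and compare the tail with its rest position.

```bash
python3 -m handwheel '[0,0,0,0,0, 0,0,0,0,0, 0,0,0,0,0, 0,0,0,0,0, 0,0,0,0,0, 0,0,0,0,0, 0,0,0,0,0, 0,0,0,0,0]'; python3 - <<'E'
from h import *
grab('scene')
a=cv2.imread('pics/scene1.png'); b=cloud('scene')[0]
for im in(a,b):
    h=cv2.cvtColor(im,cv2.COLOR_BGR2HSV).astype(int); r=((h[...,0]<10)|(h[...,0]>172))&(h[...,1]>140)
    v,u=np.where(r[255:300,380:400]); print('red',len(u),u.min()+380,u.max()+380,v.min()+255,v.max()+255)
    y=(abs(h[...,0]-24)<6)&(h[...,1]>150); v,u=np.where(y[265:290,352:378]); print('brass',len(u),u.min()+352,u.max()+352)
E
```

```text
time: 18.4
tool_pos: [0.5569, 0.133, 0.0565]
tool_rot: [-3.135, -0.0, 1.76]
contact_force: [-15.1, -1.8, 15.1]
opening: 0.0097
grip_force: 30.1
red 23 388 389 273 287Traceback (most recent call last):
  File "<stdin>", line 7, in <module>
    return umr_minimum(a, axis, None, out, keepdims, initial, where)
ValueError: zero-size array to reduction operation minimum which has no identity
```

```bash
python3 - <<'E'
from h import *
a=cv2.imread('pics/scene1.png'); b=cloud('scene')[0]
for im in(a,b):
    h=cv2.cvtColor(im,cv2.COLOR_BGR2HSV).astype(int); r=((h[...,0]<10)|(h[...,0]>172))&(h[...,1]>140)
    v,u=np.where(r[255:300,380:400]); print('red',len(u),u.min()+380,u.max()+380,v.min()+255,v.max()+255)
cv2.imwrite('pics/c7.png',np.hstack([cv2.resize(i[255:300,340:400],None,fx=6,fy=6,interpolation=cv2.INTER_NEAREST) for i in(a,b)]))
E
```

```text
red 23 388 389 273 287
red 21 388 389 273 287
```

View pics/c7.png

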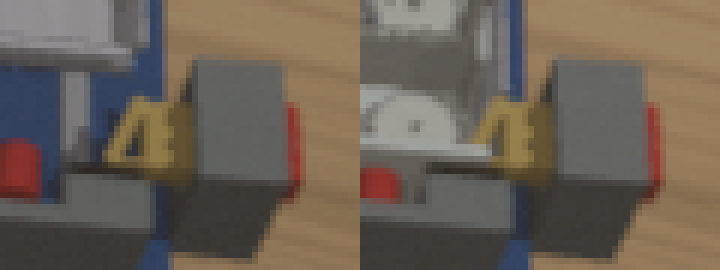

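Left (start) and right (now): the tail is at the same place (columns 388–389) and the catch is fully out in the slot. Now I'll release.

```bash
python3 -m handwheel '[0,0,0,0,0.4, 0,0,0,0,0.4, 0,0,0,0,0.4, 0,0,0,0,0.4, 0,0,0,0,0.4, 0,0,0,0,0.4]'; python3 -m handwheel '[0,0,5,0,0.4, 0,0,15,0,0.4, 0,0,25,0,0.4, 0,0,30,0,0.4, 0,0,40,0,0.4, -10,-10,40,0,0.4, -20,-20,30,0,0.4, -20,-30,20,0,0.4]'; python3 -m handwheel '[-20,-40,0,0,0.4, -20,-40,0,0,0.4, 0,-40,0,0,0.4, 0,0,0,0,0.4, 0,0,0,0,0.4]'; python3 - <<'E'
from h import *
from m import rect
for n in('scene','top'): grab(n)
for n in('scene','top'):
    im,P=cloud(n); hsv=cv2.cvtColor(im,cv2.COLOR_BGR2HSV); H,S=hsv[...,0],hsv[...,1]
    x,y,z=[P[...,i] for i in range(3)]; red=((H<10)|(H>172))&(S>110)
    near=np.hypot(x-.665,y-.154)<.07
    rect(P[near&red&(z>.11)&(z<.145)],n+' bar')
    rect(P[red&(z>.062)&(z<.078)&(np.hypot(x-.555,y-.132)<.06)],n+' tab')
s=cloud('scene')[0]; t=cloud('top')[0]
o=np.zeros((520,760,3),np.uint8); o[:,:480]=cv2.resize(s[190:320,300:420],(480,520)); o[:392,480:]=cv2.resize(t[130:270,165:265],(280,392))
cv2.imwrite('pics/c8.png',o)
E
```

```text
time: 19.05
tool_pos: [0.5604, 0.1331, 0.0559]
tool_rot: [3.141, 0.0, 1.76]
contact_force: [0.2, -0.5, 0.4]
opening: 0.0367
grip_force: 0.0
time: 19.85
tool_pos: [0.5102, 0.0734, 0.2638]
tool_rot: [3.137, 0.001, 1.762]
contact_force: [-0.1, -0.9, 0.3]
opening: 0.0366
grip_force: 0.0
time: 20.35
tool_pos: [0.4702, -0.0474, 0.2614]
tool_rot: [3.141, -0.0, 1.757]
contact_force: [0.4, -0.5, -0.2]
opening: 0.0368
grip_force: 0.0
scene bar 287 c [664.5 150.3] s [12.8 86.4] a 9.75 z [116.  132.7 137.9]
scene tab 86 c [554.9 131.8] s [10.4 56.1] a 10.97 z [62.9 69.8 74.2]
top bar 151 c [660.  149.3] s [ 9.9 83.1] a 9.27 z [121.3 134.7 139.1]
top tab 32 c [549.5 127.8] s [ 3.7 51.5] a 12.66 z [64.2 70.7 75.9]
```

View pics/c8.png

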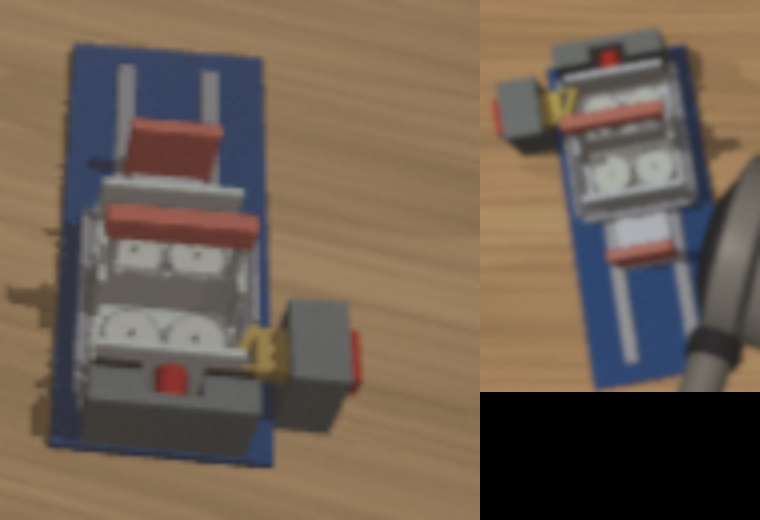

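After release, the caddy has come back a few millimetres from the stop (its wall now at row 352) and rests on the catch, with the tail still at rest position. The robot is clear.

```bash
python3 -c "
from cell import robot
print(robot.hand_in())"
```

```text
the job is handed in; nothing more can be done
None
```

The job is handed in at about 20 s of the 54 s: the caddy was set upright in the nest and held on the stop with the catch out, and after release the pictures show it resting locked on the catch; I touched none of the other objects, though I took no final measurement of them.

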